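# Put the deep sockets back on their rail in order of size

## Robot

A 6-joint arm with a two-finger parallel gripper is mounted at the origin on a cart in front of the work surface, level with it; the furniture and walls round the work are solid. World frame = base frame: x ahead of the robot, y to its left, z up, the work surface at z = 0. Lengths are in mm, angles in rad, forces in N, time in s.
With the tool pointing down it reaches from about 275 to 1000 mm from the base axis. Payload 8.4 kg.
Tool frame: the origin (TCP) lies at the very end of the fingers, on their centre line; the grasp point (between the pads) lies 19 mm behind it; z points along the fingers, y is the direction in which the jaws open and shut (so a half turn about z gives the same grasp; the last joint's range is limited). The gripper opens to 85 mm and grips with 20 to 120 N. Pads are 22 mm wide; open, the fingers measure 114 mm over their backs; the gripper's body (76 mm by 85 mm) begins 54 mm behind the grasp point. The pads swing forward as they close: fully open they stand 13 mm farther back than shut.
Start: joints at [1.112, 0.353, 1.633, -0, 1.155, -0.002], TCP at [275.673, 560.921, 231.281] pointing down, gripper open.
Joint ranges: [-2.63, 2.63], [-0.92, 2.1], [0.06, 2.66], [-1.3, 4.44], [0, 2.69], [-3.02, 3.02]. Speed limits (rad/s): [2.22, 2.22, 2.79, 3.14, 3.14, 3.14].

## Interface

Orientations are given as [roll, pitch, yaw] about the fixed x, y, z axes, in that order (R = Rz(yaw) Ry(pitch) Rx(roll)).
In Python, from rig import r, vision gives the robot as it stands.
- The arm moves only by the tool move_arm, never from a script. Its argument "series" is text: rows parted by semicolons, each of 7 numbers parted by spaces: the closure, from -1 (fully open) to 1 (shut), then the shift along the tool's x, y, z in units of 40 mm (1.0 is 40 mm), then the turn, a rotation vector about the tool's x, y, z in degrees. In form: grip tx ty tz ax ay az; .... A call has 1 to 20 rows; each row shifts and turns the pose as measured when the row begins, along the tool's axes as they then stand; what a row does not reach is not made up. A row lasts 1/8 s, in which the tool goes at most 62.5 mm and 10.7 degrees, less where a joint would pass 70% of its speed; a pose out of reach is approached as far as the arm can. A call is refused whole if a number of a shift passes 1 or a number of a turn 10.7, either way. A call with a gripper value outside its range is refused whole. The fingers move at their own pace and stop on an object; "grip_force" is the grip in N (left out, the last holds). Time passes only in rows, so rows that do not move let the fingers close. It gives the time, the measured TCP pose, the force and the opening at its end, in the units of the state.
- r.sense(): the state, without advancing time (a new reading comes with each control period).
- vision.grab_frame(name): name is "scene" or "top" or "wrist"; returns the picture (420x560x3 uint8, red, green, blue); there is no depth.
- vision.camera_params(name): a dict with "fx", "fy", "cx", "cy" (pixels), "position" and "rotation" of the camera in the world. Camera axes: x right, y up, looking along -z (the intrinsics and any distortion apply to the point x, -y, -z); pixel columns grow to the right and rows downward; lengths in mm; the calibration is good to about 2 mm. A picture is of the moment at which its call begins: read the wrist's pose just before it. camera_params takes no time and is no camera call; for the wrist camera it gives the pose at the moment of the call.
- r.sign_off(): hands the job in, once; it reports no verdict.
The state is a dict: "clock": time; "qpos": joint angles; "qvel": joint speeds; "joint_efforts": joint torques, N m; "eef_pos": TCP position; "tcp_rot": TCP orientation; "contact_force": force on the tool from outside, world axes, zero at the start; "wrist_torque": the same for the moment, N m; "opening": opening from 0.0 (shut) to 1.0 (fully open).
Only numpy, scipy, OpenCV 4.12 (cv2) and the standard library are available. Lean on these libraries where they do the work, as an engineer would, in place of code of your own. Each camera call takes 0.05 s, during which the arm holds its last target. There are 200 camera calls.

## Task

The four loose deep sockets belong on the socket rail, in order of size along it. Stand each socket upright and fully down in the holder of its own size, from the smallest holder at one end of the rail to the largest at the other; set them down rather than drop them, and do not tip any over.

Things in the scene. Friction and masses are not known exactly. Their poses are not given: they have to be found in the camera images.
- socket_19_mid (a point): The smallest of four loose deep hexagon sockets: a plain steel round tube-like cylinder standing upright on the bench, 26 mm in outer diameter, 66 mm tall, with a 19 mm hexagon recess in its top face (solid for gripping from outside). The point is its centre, on the axis, 33 mm above its underside; z points up the axis. It is round, so its yaw does not matter.
- socket_24_mid (a point): The second smallest of four loose deep hexagon sockets: a plain steel round tube-like cylinder standing upright on the bench, 34 mm in outer diameter, 68 mm tall, with a 24 mm hexagon recess in its top face (solid for gripping from outside). The point is its centre, on the axis, 34 mm above its underside; z points up the axis. It is round, so its yaw does not matter.
- socket_30_mid (a point): The second largest of four loose deep hexagon sockets: a plain steel round tube-like cylinder standing upright on the bench, 42 mm in outer diameter, 70 mm tall, with a 30 mm hexagon recess in its top face (solid for gripping from outside). The point is its centre, on the axis, 35 mm above its underside; z points up the axis. It is round, so its yaw does not matter.
- socket_36_mid (a point): The largest of four loose deep hexagon sockets: a plain steel round tube-like cylinder standing upright on the bench, 50 mm in outer diameter, 72 mm tall, with a 36 mm hexagon recess in its top face (solid for gripping from outside). The point is its centre, on the axis, 36 mm above its underside; z points up the axis. It is round, so its yaw does not matter.
- holder_19_seat (a point): The smallest of four black plastic holders on the rail: a fixed, shallow round cup for the smallest socket. Inner diameter 32 mm, 9 mm deep, its mouth flared to 40 mm inside (45 mm over the rim). The point is the centre of the cup's floor, 10 mm above the bench; the rim is 19 mm above the bench. z up, x along the rail towards the largest holder, y across the rail.
- holder_24_seat (a point): The second smallest of four black plastic holders on the rail: a fixed, shallow round cup for the second smallest socket. Inner diameter 40 mm, 9 mm deep, its mouth flared to 48 mm inside (53 mm over the rim). The point is the centre of the cup's floor, 10 mm above the bench; the rim is 19 mm above the bench. z up, x along the rail towards the largest holder, y across the rail.
- holder_30_seat (a point): The second largest of four black plastic holders on the rail: a fixed, shallow round cup for the second largest socket. Inner diameter 48 mm, 9 mm deep, its mouth flared to 56 mm inside (61 mm over the rim). The point is the centre of the cup's floor, 10 mm above the bench; the rim is 19 mm above the bench. z up, x along the rail towards the largest holder, y across the rail.
- holder_36_seat (a point): The largest of four black plastic holders on the rail: a fixed, shallow round cup for the largest socket. Inner diameter 56 mm, 9 mm deep, its mouth flared to 64 mm inside (69 mm over the rim). The point is the centre of the cup's floor, 10 mm above the bench; the rim is 19 mm above the bench. z up, x along the rail towards the largest holder, y across the rail.
- socket_rail: Aluminium rail lying on the bench in any direction, fixed, carrying the four holders in a row in order of size; 282 mm long with its black end caps, 34 mm wide, 8 mm high at most. Origin at its middle on the bench; x along it towards the largest holder, z up. Centres of neighbouring holders lie 49 to 81 mm apart. Fixed bottles up to 190 mm tall and a bowl stand about the sockets.
Not all that is in view belongs to the job. Leave any blue or red look-alike of the part that bears socket_36_mid alone.

How it is judged (in metres and radians):
At the end, for the whole second after the job is handed in: Each of the four sockets stands in the holder of its own size: its axis within 8 mm of the holder's, its foot no more than 3 mm above the holder's floor, and tilted less than 0.1 rad (horizontal distance between socket_19_mid and holder_19_seat below 0.008 m and z of socket_19_mid in the frame of holder_19_seat below 0.036 m and angle between each of socket_19_mid, socket_24_mid, socket_30_mid, socket_36_mid's own z axis and vertical below 0.1 rad and horizontal distance between socket_24_mid and holder_24_seat below 0.008 m and z of socket_24_mid in the frame of holder_24_seat below 0.037 m and horizontal distance between socket_30_mid and holder_30_seat below 0.008 m and z of socket_30_mid in the frame of holder_30_seat below 0.038 m and horizontal distance between socket_36_mid and holder_36_seat below 0.008 m and z of socket_36_mid in the frame of holder_36_seat below 0.039 m); the robot touches nothing.
It fails at once if a socket is tipped over (more than 0.7 rad) (angle between any of socket_19_mid, socket_24_mid, socket_30_mid, socket_36_mid's own z axis and vertical above 0.7 rad).
It fails at once if a socket is dropped into its holder (moves faster than 0.7 m/s less than 40 mm above its seat) ((horizontal distance between socket_19_mid and holder_19_seat below 0.03 m and z of socket_19_mid in the frame of holder_19_seat below 0.073 m and linear speed of socket_19 above 0.7 m/s) or (horizontal distance between socket_24_mid and holder_24_seat below 0.03 m and z of socket_24_mid in the frame of holder_24_seat below 0.074 m and linear speed of socket_24 above 0.7 m/s) or (horizontal distance between socket_30_mid and holder_30_seat below 0.03 m and z of socket_30_mid in the frame of holder_30_seat below 0.075 m and linear speed of socket_30 above 0.7 m/s) or (horizontal distance between socket_36_mid and holder_36_seat below 0.03 m and z of socket_36_mid in the frame of holder_36_seat below 0.076 m and linear speed of socket_36 above 0.7 m/s)).
It also fails if it takes over 112 s, if anything falls off the work surface, if the arm or the gripper's body presses on something with over 40 N, if the wrist force passes 120 N, or if a joint passes its speed limit or range.

## Working session

There is one attempt and no reset: what is moved stays moved. The work goes in short steps, Python scripts to look and compute and a tool call to move; the robot and the scene stay as the last step left them, time stands still between calls to the robot, and variables do not carry over. Pictures are saved under pics/ and viewed, about 12 in all and at most 16, crops included, and the job is handed in when it is done.

Besides the shell and the picture viewer there is one more tool, called after "Call:" as a command line: name --argument value ..., lists and objects as JSON in quotes. move_arm: Moves the arm, as the interface text tells. Its arguments: {"type":"object","properties":{"series":{"type":"string"},"grip_force":{"type":"number"}},"required":["series"]}

```bash
ls; mkdir -p pics; python3 - <<'E'
from rig import r, vision
import cv2
print(r.sense())
for n in("scene","top","wrist"):
    p=vision.camera_params(n);print(n,p)
    cv2.imwrite(f"pics/{n}0.png",vision.grab_frame(n)[:,:,::-1])
E
```

```text
pics
{'clock': 0.0, 'qpos': array([ 1.11160582e+00,  3.53662207e-01,  1.63411753e+00, -1.75814238e-05,
        1.15518286e+00, -2.41516849e-03]), 'qvel': array([-8.14504510e-04,  6.90635836e-06,  4.74754588e-04,  5.80489950e-04,
        5.29809553e-04, -6.63827359e-04]), 'joint_efforts': array([-1.46609342e-03, -6.05259275e+01, -3.42057717e+01,  4.74326430e-05,
        9.43038496e-03, -4.84971338e-06]), 'eef_pos': array([275.46919602, 560.50449264, 230.55999473]), 'tcp_rot': array([-3.14022267e+00,  1.27662664e-05,  2.68482444e+00]), 'contact_force': array([ 0.56961109, -0.23834929,  0.0822961 ]), 'wrist_torque': array([-0.06431581,  0.03169715,  0.03779709]), 'opening': 0.9998173537834696}
scene {'fx': 444.96358350544983, 'fy': 444.96358350544983, 'cx': 272.4713005635679, 'cy': 211.56876093217247, 'position': array([ 5.9457769e-01, -3.9973707e+02,  8.6227285e+02]), 'rotation': array([ 0.7846432 , -0.01188098, -0.80927416])}
top {'fx': 385.801337808068, 'fy': 385.801337808068, 'cx': 277.8345131021984, 'cy': 205.69140020936143, 'position': array([ 515.45244568,  128.92870303, 1256.90513494]), 'rotation': array([ 0.05095125,  0.00924198, -1.57678787])}
wrist {'fx': 369.9765040461914, 'fy': 369.9765040461914, 'cx': 281.76151240737363, 'cy': 207.4388050715423, 'position': array([201.59935486, 597.98269127, 373.42833535]), 'rotation': array([-0.32583478,  0.00160151,  1.11356137])}
```

View pics/scene0.png

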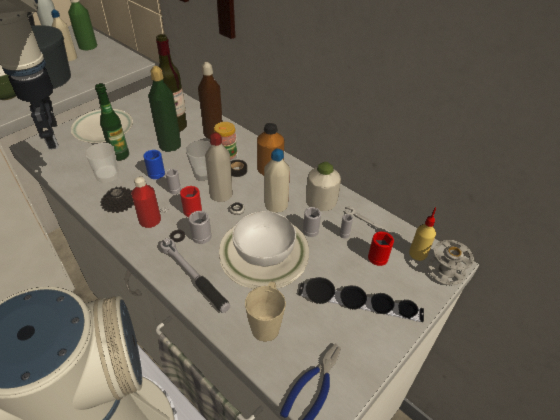

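View pics/top0.png

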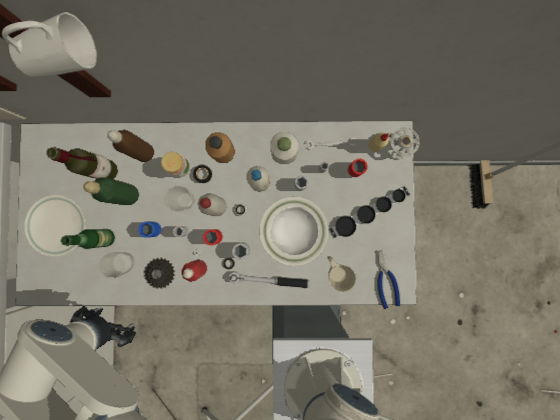

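The four grey sockets are near top pixels (180,231), (241,250), (301,183) and (324,167). The holders run from (345,226), the largest, to (399,196), the smallest. I'll crop closer.

```bash
python3 - <<'E'
import cv2,numpy as np
a=cv2.imread("pics/top0.png")
u=lambda x0,x1,y0,y1,s:cv2.resize(a[y0:y1,x0:x1],None,fx=s,fy=s,interpolation=cv2.INTER_CUBIC)
A=u(160,260,205,270,4);B=u(280,430,150,250,4)
c=np.zeros((660,600,3),np.uint8);c[:260,:400]=A;c[260:,:]=B
cv2.imwrite("pics/c1.png",cv2.resize(c,None,fx=.9,fy=.9))
E
```

```text
(no output)
```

View pics/c1.png

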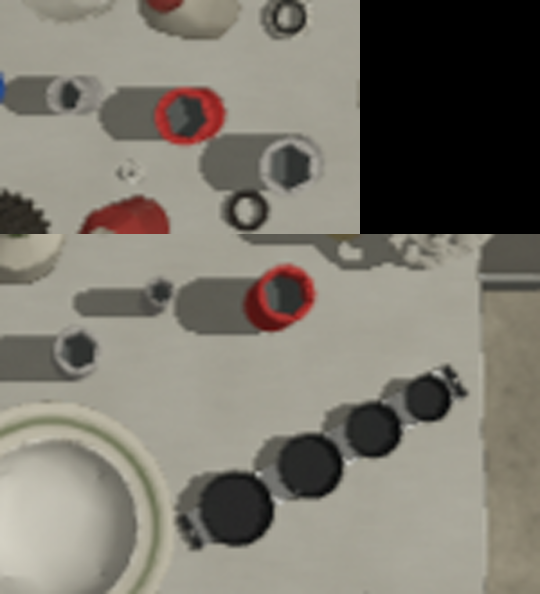

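```bash
cat > h.py <<'E'
from rig import r, vision
import numpy as np, cv2
from scipy.spatial.transform import Rotation as R
def ray(n,uv,z,p=None):
    p=p or vision.camera_params(n)
    uv=np.atleast_2d(uv).astype(float)
    d=np.c_[(uv[:,0]-p["cx"])/p["fx"],-(uv[:,1]-p["cy"])/p["fy"],-np.ones(len(uv))]
    d=R.from_euler("xyz",p["rotation"]).apply(d); o=p["position"]
    return (o+d*((z-o[2])/d[:,2])[:,None])[:,:2]
def proj(n,P,p=None):
    p=p or vision.camera_params(n)
    c=R.from_euler("xyz",p["rotation"]).inv().apply(np.atleast_2d(P)-p["position"])
    return np.c_[p["cx"]-p["fx"]*c[:,0]/c[:,2],p["cy"]+p["fy"]*c[:,1]/c[:,2]]
def blob(a,uv,w,thr,n,z,p=None):
    "dark blob nearest uv: min-enclosing data of its hull, cast on plane z"
    g=cv2.cvtColor(a,cv2.COLOR_RGB2GRAY);u,v=map(int,uv)
    x0,y0=max(u-w,0),max(v-w,0)
    s=cv2.resize(g[y0:v+w+1,x0:u+w+1],None,fx=4,fy=4,interpolation=cv2.INTER_CUBIC)
    cs,_=cv2.findContours((s<thr).astype(np.uint8),cv2.RETR_EXTERNAL,cv2.CHAIN_APPROX_NONE)
    cs=[c for c in cs if cv2.contourArea(c)>100]
    c=min(cs,key=lambda c:-cv2.pointPolygonTest(c,(4.*(u-x0),4.*(v-y0)),True))
    h=cv2.convexHull(c)[:,0]; h=(h+.5)/4-.5+[x0,y0]
    P=ray(n,h,z,p).astype(np.float32)
    m=cv2.moments(P[:,None]); cen=np.array([m["m10"],m["m01"]])/m["m00"]
    return cen,2*np.sqrt(m["m00"]/np.pi)
E
python3 - <<'E'
from h import *
a=vision.grab_frame("top")
S=dict(s24=(180,231,68),s36=(241,250,72),s30=(301,183,70),s19=(324,167,66))
for k,(u,v,z) in S.items():
    for t in(70,90):print(k,t,ray("top",(u,v),z)[0].round(1),*[np.round(q,1) for q in blob(a,(u,v),7,t,"top",z)])
H=dict(h36=(345,226),h30=(366,214),h24=(384,204),h19=(399,196))
for k,uv in H.items():
    for t in(50,70):print(k,t,*[np.round(q,1) for q in blob(a,uv,16,t,"top",19)])
for k,uv,z in[("redtop",(212,237),72),("blue",(149,229),72),("bowl",(294,230),40),("redbottle",(205,203),190),("cream",(257,174),180),("jar",(284,145),90),("redsq",(188,273),110),("red2",(358,167),72),("glass",(180,199),90)]:print(k,ray("top",uv,z)[0].round())
s=r.sense();M=R.from_euler("xyz",s["tcp_rot"]).as_matrix();print(M.round(2))
p=vision.camera_params("wrist");print("cam in tool",(M.T@(p["position"]-s["eef_pos"])).round(1),(M.T@R.from_euler("xyz",p["rotation"]).as_matrix()).round(2))
E
```

```text
s24 70 [500.  441.6] [499.2 444.9] 16.5
s24 90 [500.  441.6] [499.4 445.2] 18.7
s36 70 [440.9 253.1] [438.  252.1] 27.7
s36 90 [440.9 253.1] [438.1 254.6] 32.6
s30 70 [645.7  67.6] [649.1  65.4] 24.8
s30 90 [645.7  67.6] [649.2  66. ] 27.8
s19 70 [695.6  -4.4] [699.4  -5.2] 13.9
s19 90 [695.6  -4.4] [693.3   2. ] 28.3
h36 50 [512.8 -75.5] 63.5
h36 70 [512.9 -74.9] 65.8
h30 50 [ 550.3 -141.9] 55.2
h30 70 [ 550.4 -141.2] 57.6
h24 50 [ 582.1 -198.4] 47.4
h24 70 [ 582.4 -197.9] 49.6
h19 50 [ 609.7 -247.5] 38.7
h19 70 [ 609.9 -247. ] 41.0
redtop [481. 342.]
blue [507. 536.]
bowl [501.  89.]
redbottle [579. 341.]
cream [660. 197.]
jar [760. 119.]
redsq [376. 406.]
red2 [ 694. -109.]
glass [597. 437.]
[[-0.9   0.44 -0.  ]
 [ 0.44  0.9  -0.  ]
 [-0.   -0.   -1.  ]]
cam in tool [  82.8    0.8 -142.8] [[-0.    0.95  0.32]
 [ 1.    0.    0.  ]
 [ 0.    0.32 -0.95]]
```

Call:
move_arm --series "-0.4 0 0 0 0 0 8.6;-0.4 0 0 0 0 0 8.6;-0.4 0 0 0 0 0 8.6;-0.4 0 0 0 0 0 8.6" --grip_force 50

```text
clock: 0.7
eef_pos: [275.3, 560.1, 229.9]
tcp_rot: [-3.139, 0.002, 2.066]
contact_force: [0.2, -0.2, -0.2]
opening: 0.702
```

```bash
cat >> h.py <<'E'
def goto(x,y,z,yaw=119.4):
    s=r.sense();M=R.from_euler("xyz",s["tcp_rot"])
    d=M.inv().apply(np.array([x,y,z])-s["eef_pos"])/40
    T=M.inv()*R.from_euler("xyz",[180,0,yaw],degrees=True)
    print("t",round(s["clock"],2),"pos",s["eef_pos"].round(1),"F",s["contact_force"].round(1),"op",round(s["opening"],3),"shift units",d.round(3),"turn",np.degrees(T.as_rotvec()).round(2))
E
python3 -c "
from h import *
goto(499,444,231)"
```

```text
t 0.7 pos [275.3 560.1 229.9] F [ 0.2 -0.2 -0.2] op 0.702 shift units [-5.214  3.539 -0.027] turn [-0.12  0.09 -1.  ]
```

Call:
move_arm --series "-0.4 -0.75 0.5 -0.05 0 0 -1;-0.4 -0.75 0.5 0 0 0 0;-0.4 -0.75 0.5 0 0 0 0;-0.4 -0.75 0.5 0 0 0 0;-0.4 -0.75 0.5 0 0 0 0;-0.4 -0.75 0.5 0 0 0 0;-0.4 -0.7 0.5 0 0 0 0;-0.4 0 0 0 0 0 0"

```text
clock: 1.7
eef_pos: [504.7, 443.0, 230.1]
tcp_rot: [-3.137, 0.002, 2.083]
contact_force: [-0.3, 0.3, 0.1]
opening: 0.7
```

```bash
cat >> h.py <<'E'
def look(name,z,xy):
    "wrist picture with expected place marked by its pixel"
    p=vision.camera_params("wrist");a=vision.grab_frame("wrist")
    uv=proj("wrist",[*xy,z],p)[0];print("expected px",uv.round())
    cv2.imwrite(f"pics/{name}.png",a[:,:,::-1]);return a,p,uv
E
python3 -c "
from h import *
goto(499,444,231)
look('w24',68,(499,444))"
```

```text
t 1.7 pos [504.7 443.  230.1] F [-0.3  0.3  0.1] op 0.7 shift units [ 0.093 -0.112 -0.023] turn [-0.26  0.12 -0.04]
expected px [277. 181.]
```

View pics/w24.png

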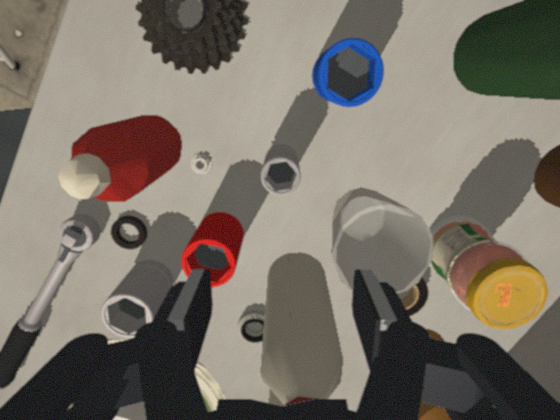

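The picture shows the socket at about (281,174), with an outer ring about 40 px across. That means 34 mm, so this is the 24. The red and blue look-alikes and the glass are clear of it. I'll refine the position.

```bash
cat >> h.py <<'E'
def circ(a,p,uv,D,z,name=None):
    "outer ring of a top face by Hough, recess by dark blob"
    o,q=p["position"],ray("wrist",uv,z,p)[0]
    rp=p["fx"]*D/2/np.dot([*q,z]-o,-R.from_euler("xyz",p["rotation"]).as_matrix()[:,2])
    w=int(rp*1.8);u,v=map(int,np.round(uv));x0,y0=max(u-w,0),max(v-w,0)
    c=cv2.cvtColor(a,cv2.COLOR_RGB2GRAY)[y0:v+w+1,x0:u+w+1]
    s=cv2.resize(c,None,fx=4,fy=4,interpolation=cv2.INTER_CUBIC)
    h=cv2.HoughCircles(cv2.GaussianBlur(s,(0,0),3),cv2.HOUGH_GRADIENT_ALT,1.5,8,param1=100,param2=.5,minRadius=int(rp*3.5),maxRadius=int(rp*4.5))
    for k in([] if h is None else h[0][:3]):
        uu=(k[:2]+.5)/4-.5+[x0,y0];print("hough",ray("wrist",uu,z,p)[0].round(1),"D",(k[2]/4/rp*D).round(1),uu.round(1))
    for t in(60,80,100,120):
        try:
            b=blob(a,uv,w,t,"wrist",z,p);print("blob",t,b[0].round(1),b[1].round(1))
        except Exception as e:print(t,e)
E
python3 -c "
from h import *
a=cv2.imread('pics/w24.png')[:,:,::-1].copy();p=vision.camera_params('wrist')
circ(a,p,(281,174),34,68)"
```

```text
blob 60 [497.  452.2] 18.5
blob 80 [497.3 450.9] 21.4
blob 100 [498.1 449.5] 24.1
blob 120 [498.2 449.2] 25.3
```

```bash
python3 -c "
from h import *
goto(498.2,449.2,30)"
```

```text
t 1.75 pos [503.6 443.5 230. ] F [-0.  -0.3 -0.3] op 0.696 shift units [ 0.198 -0.021  5.001] turn [-0.29  0.1   0.01]
```

Call:
move_arm --series "-0.4 0.2 -0.02 0.7 -0.3 0 0;-0.4 0 0 0.8 0 0 0;-0.4 0 0 0.8 0 0 0;-0.4 0 0 0.8 0 0 0;-0.4 0 0 0.5 0 0 0;-0.4 0 0 0 0 0 0"

```text
clock: 2.5
eef_pos: [493.3, 453.9, 83.0]
tcp_rot: [3.141, -0.0, 2.088]
contact_force: [0.9, -0.2, -0.4]
opening: 0.699
```

```bash
python3 -c "
from h import *
goto(498.2,449.2,30)"
```

```text
t 2.5 pos [493.3 453.9  83. ] F [ 0.9 -0.2 -0.4] op 0.699 shift units [-0.162  0.048  1.324] turn [ 0.01 -0.02  0.23]
```

Call:
move_arm --series "-0.4 -0.14 0.05 0.2 0 0 0;-0.4 0 0 0.4 0 0 0;-0.4 0 0 0.4 0 0 0;-0.4 0 0 0.2 0 0 0;-0.4 0 0 0 0 0 0"

```text
clock: 3.12
eef_pos: [499.4, 451.1, 34.3]
tcp_rot: [3.138, -0.001, 2.088]
contact_force: [0.3, 0.6, 0.4]
opening: 0.699
```

```bash
python3 -c "
from h import *
goto(498.2,449.2,30)"
```

```text
t 3.12 pos [499.4 451.1  34.3] F [0.3 0.6 0.4] op 0.699 shift units [-0.026 -0.049  0.107] turn [ 0.22 -0.07  0.22]
```

Call:
move_arm --series "-0.2 -0.02 -0.05 0.08 0.2 0 0;0 0 0 0 0 0 0;0.2 0 0 0 0 0 0;0.4 0 0 0 0 0 0;1 0 0 0 0 0 0;1 0 0 0 0 0 0;1 0 0 0 0 0 0;1 0 0 0 0 0 0"

```text
clock: 4.12
eef_pos: [498.5, 449.8, 31.9]
tcp_rot: [3.14, -0.002, 2.088]
contact_force: [0.6, 0.1, -1.3]
opening: 0.382
```

```bash
python3 -c "
from h import *
goto(498.2,449.2,240)"
```

```text
t 4.12 pos [498.5 449.8  31.9] F [ 0.6  0.1 -1.3] op 0.382 shift units [-1.000e-03 -5.000e-03 -5.202e+00] turn [ 0.1  -0.09  0.23]
```

Call:
move_arm --series "1 0 0 -0.2 0 0 0;1 0 0 -0.5 0 0 0;1 0 0 -0.8 0 0 0;1 0 0 -0.8 0 0 0;1 0 0 -0.8 0 0 0;1 0 0 -0.8 0 0 0;1 0 0 -0.8 0 0 0;1 0 0 -0.4 0 0 0;1 0 0 0 0 0 0"

```text
clock: 5.25
eef_pos: [498.0, 449.1, 252.0]
tcp_rot: [3.135, -0.003, 2.088]
contact_force: [0.5, 0.1, -2.5]
opening: 0.382
```

```bash
python3 -c "
from h import *
goto(582,-198,250)"
```

```text
t 5.25 pos [498.  449.1 252. ] F [ 0.5  0.1 -2.5] op 0.382 shift units [-15.101  -6.171  -0.03 ] turn [ 0.37 -0.15  0.23]
```

Call:
move_arm --series "1 -0.4 -0.16 0 0.3 0 0.2;1 -0.8 -0.33 0 0 0 0;1 -0.85 -0.35 0 0 0 0;1 -0.85 -0.35 0 0 0 0;1 -0.85 -0.35 0 0 0 0;1 -0.85 -0.35 0 0 0 0;1 -0.85 -0.35 0 0 0 0;1 -0.85 -0.35 0 0 0 0;1 -0.85 -0.35 0 0 0 0;1 -0.85 -0.35 0 0 0 0;1 -0.85 -0.35 0 0 0 0;1 -0.85 -0.35 0 0 0 0;1 -0.85 -0.35 0 0 0 0;1 -0.85 -0.35 0 0 0 0;1 -0.85 -0.35 0 0 0 0;1 -0.85 -0.35 0 0 0 0;1 -0.85 -0.35 0 0 0 0;1 -0.6 -0.25 0 0 0 0;1 -0.4 -0.1 0 0 0 0;1 0 0 0 0 0 0"

```text
clock: 7.75
eef_pos: [556.1, -231.0, 224.3]
tcp_rot: [-3.092, -0.019, 2.076]
contact_force: [-0.1, -0.0, -2.9]
opening: 0.383
```

```bash
python3 -c "
from h import *
goto(582,-198,250)
a,p,uv=look('wh24',19,(582,-198))
for k,(x,y),D in[('h36',(512.8,-75),64),('h30',(550.3,-141.5),56),('h24',(582.2,-198.2),48),('h19',(609.8,-247.2),40)]:
    q=proj('wrist',[x,y,19],p)[0];print(k,q.round())
    for t in(40,55,70):
        try:b=blob(a,q,60,t,'wrist',19,p);print(t,b[0].round(1),b[1].round(1))
        except Exception as e:print(e)
"
```

```text
t 7.75 pos [ 556.1 -231.   224.3] F [-0.1 -0.  -2.9] op 0.383 shift units [ 0.422  0.934 -0.683] turn [-2.85 -1.11 -0.4 ]
expected px [333. 161.]
h36 [339.  -7.]
40 [509.4 -85.2] 3.5
55 [521.8 -89.1] 42.6
70 [521.9 -89.2] 43.0
h30 [336.  89.]
40 [ 551.2 -141.3] 56.6
55 [ 551.2 -141. ] 57.9
70 [ 551.3 -140.9] 58.7
h24 [333. 161.]
40 [ 583.1 -198. ] 48.4
55 [ 583.2 -197.7] 49.6
70 [ 583.2 -197.6] 50.5
h19 [331. 218.]
40 [ 610.5 -246.8] 40.3
55 [ 613.  -251.3] 47.2
70 [ 612.9 -251.2] 48.2
```

View pics/wh24.png

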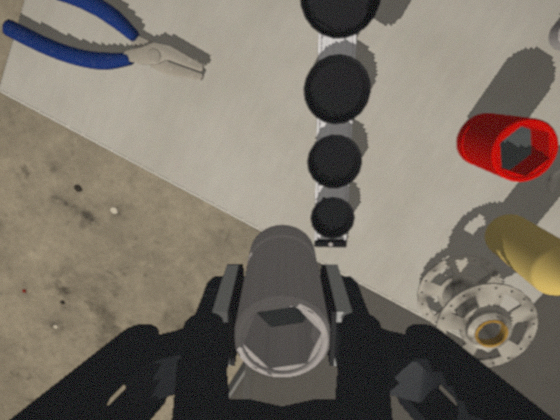

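The holders show clearly, the 24's rim at (333,161) and the 19's at (331,218), and they agree with the top view to 1 mm. The socket is held with its top face at about (283,336). I'll check its offset in the hand.

```bash
cat >> h.py <<'E'
def inhand(a,p,back,D):
    "where the held socket's top face (back mm behind the TCP) should show, and its scale"
    s=r.sense();M=R.from_euler("xyz",s["tcp_rot"])
    for dx in(0,3):
        q=proj("wrist",s["eef_pos"]+M.apply([dx,0,-back]),p)[0];print("axis at px for tool dx",dx,q.round(1))
E
python3 -c "
from h import *
p=vision.camera_params('wrist');a=cv2.imread('pics/wh24.png')
inhand(a,p,36.5,34)
cv2.imwrite('pics/c2.png',cv2.resize(a[215:395,200:370],None,fx=3,fy=3))
goto(583.1,-198,100)"
```

```text
axis at px for tool dx 0 [280.7 337.5]
axis at px for tool dx 3 [280.6 330.2]
t 7.8 pos [ 555.9 -230.3  224.2] F [-0.1  0.1 -2.1] op 0.387 shift units [0.315 1.141 3.059] turn [-2.86 -1.14 -0.38]
```

View pics/c2.png

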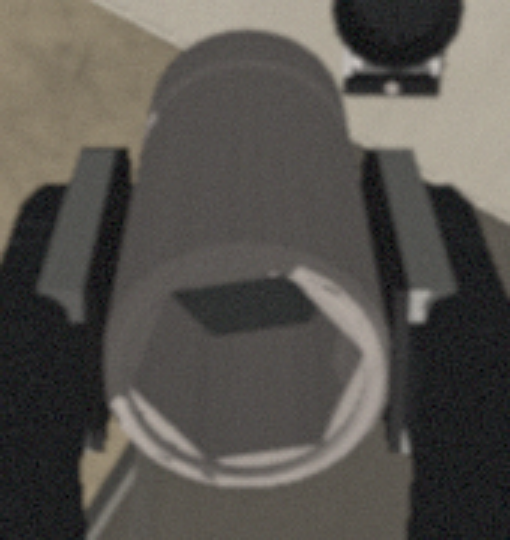

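The held socket's face centres at about (282,337), against an expected (281,337.5). It's on the tool axis within 1 mm.

Call:
move_arm --series "1 0.15 0.4 0 -2.8 -1.1 -0.4;1 0.1 0.4 0.4 0 0 0;1 0.1 0.3 0.4 0 0 0;1 0 0 0.4 0 0 0;1 0 0 0.4 0 0 0;1 0 0 0 0 0 0;1 0 0 0 0 0 0"

```text
clock: 8.68
eef_pos: [586.8, -191.5, 152.5]
tcp_rot: [-3.136, -0.005, 2.088]
contact_force: [0.7, -0.2, -2.4]
opening: 0.383
```

```bash
python3 -c "
from h import *
goto(583.1,-198,70)"
```

```text
t 8.68 pos [ 586.8 -191.5  152.5] F [ 0.7 -0.2 -2.4] op 0.383 shift units [-0.106 -0.149  2.063] turn [-0.32 -0.29  0.21]
```

Call:
move_arm --series "1 -0.1 -0.14 0.2 -0.3 -0.3 0.2;1 0 0 0.5 0 0 0;1 0 0 0.5 0 0 0;1 0 0 0.5 0 0 0;1 0 0 0.2 0 0 0;1 0 0 0 0 0 0"

```text
clock: 9.43
eef_pos: [584.4, -201.9, 76.6]
tcp_rot: [3.137, 0.006, 2.081]
contact_force: [-0.2, 0.4, -2.4]
opening: 0.385
```

```bash
python3 -c "
from h import *
goto(583.1,-198,60)"
```

```text
t 9.43 pos [ 584.4 -201.9   76.6] F [-0.2  0.4 -2.4] op 0.385 shift units [0.105 0.017 0.414] turn [ 0.24  0.35 -0.16]
```

Call:
move_arm --series "1 0.1 0.02 0.1 0.2 0.3 -0.2;1 0 0 0.15 0 0 0;1 0 0 0.1 0 0 0;1 0 0 0 0 0 0"

```text
clock: 9.93
eef_pos: [584.3, -198.3, 63.5]
tcp_rot: [3.139, 0.003, 2.085]
contact_force: [0.9, 0.8, -2.1]
opening: 0.381
```

```bash
python3 -c "
from h import *
goto(583.1,-198,41.5)"
```

```text
t 9.93 pos [ 584.3 -198.3   63.5] F [ 0.9  0.8 -2.1] op 0.381 shift units [ 0.022 -0.023  0.551] turn [0.14 0.16 0.05]
```

Call:
move_arm --series "1 0.02 -0.02 0.15 0 0.1 0;1 0 0 0.15 0 0 0;1 0 0 0.12 0 0 0;1 0 0 0.08 0 0 0;1 0 0 0.04 0 0 0;1 0 0 0 0 0 0"

```text
clock: 10.68
eef_pos: [583.8, -198.2, 42.1]
tcp_rot: [3.139, 0.002, 2.085]
contact_force: [0.7, -0.1, -1.8]
opening: 0.384
```

```bash
python3 -c "
from h import *
goto(583.1,-198,41.5)"
```

```text
t 10.68 pos [ 583.8 -198.2   42.1] F [ 0.7 -0.1 -1.8] op 0.384 shift units [ 0.013 -0.012  0.015] turn [0.17 0.1  0.06]
```

Call:
move_arm --series "1 0.01 -0.01 0.03 0 0 0;1 0 0 0.02 0 0 0;0.3 0 0 0 0 0 0;0 0 0 0 0 0 0;-0.2 0 0 0 0 0 0;-0.4 0 0 0 0 0 0;-0.4 0 0 -0.2 0 0 0;-0.4 0 0 -0.5 0 0 0;-0.4 0 0 -0.8 0 0 0;-0.7 0 0 -0.8 0 0 0;-0.7 0 0 -0.8 0 0 0;-0.7 0 0 -0.8 0 0 0;-0.7 0 0 -0.8 0 0 0;-0.7 0 0 0 0 0 0"

```text
clock: 12.42
eef_pos: [584.2, -198.7, 246.2]
tcp_rot: [3.132, 0.01, 2.085]
contact_force: [0.1, 0.1, 0.2]
opening: 0.853
```

```bash
python3 -c "
from h import *
a,p,uv=look('p24',78,(583.1,-198))
circ(a,p,uv,34,78)
goto(438,254,231)"
```

```text
expected px [279. 180.]
hough [ 585.3 -199.7] D 32.0 [280.  183.2]
blob 60 [ 583.3 -196.4] 18.2
blob 80 [ 584.  -198.3] 21.8
blob 100 [ 584.7 -199.1] 24.1
blob 120 [ 584.8 -199.3] 25.2
t 12.47 pos [ 583.4 -198.4  244.6] F [ 1.1 -0.4  0.3] op 0.849 shift units [11.639  2.395  0.268] turn [0.47 0.45 0.06]
```

View pics/p24.png

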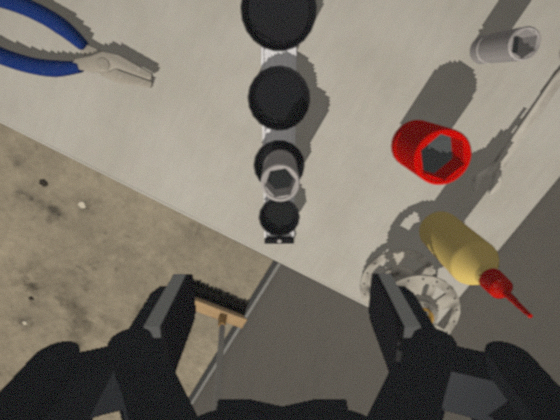

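The 24 stands in its holder at (280,182) and measures within 2 mm of the seat. The 19 is at (522,42). I'm going there next.

Call:
move_arm --series "-0.3 0.2 0.3 0.1 0.4 0.4 0;-0.3 0.4 0.7 0 0 0 0;-0.3 0.4 0.7 0 0 0 0;-0.3 0.4 0.7 0 0 0 0;-0.3 0.4 0.7 0 0 0 0;-0.3 0.4 0.7 0 0 0 0;-0.3 0.4 0.6 0 0 0 0;-0.3 0.2 0.3 0 0 0 0;-0.3 0 0 0 0 0 0"

```text
clock: 13.6
eef_pos: [691.0, 4.7, 227.5]
tcp_rot: [-3.126, -0.013, 2.085]
contact_force: [-0.2, -0.0, 0.6]
opening: 0.649
```

```bash
python3 -c "
from h import *
a,p,uv=look('w19',66,(697,-4))
circ(a,p,uv,26,66)
uv=proj('wrist',[649,66,70],p)[0];print(uv);circ(a,p,uv,42,70)
goto(697,-4,231)"
```

```text
expected px [285. 200.]
blob 60 [699.5  -1.7] 12.5
blob 80 [701.1  -4.4] 17.7
blob 100 [701.2  -4.7] 19.1
blob 120 [701.2  -4.8] 20.3
[276.18401804  97.50173011]
blob 60 [650.5  66. ] 26.6
blob 80 [650.4  66.3] 28.5
blob 100 [650.3  66.8] 30.4
blob 120 [650.3  66.6] 31.5
t 13.65 pos [690.7   4.1 227.5] F [ 0.4  0.4 -0.2] op 0.647 shift units [-0.253  0.036 -0.091] turn [-0.91 -0.72  0.06]
```

View pics/w19.png

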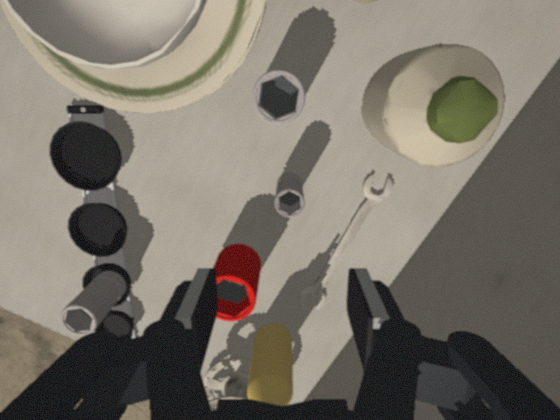

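The 19 is at (290,202) and the 30 at (279,96). Both recess sizes match their sockets.

```bash
python3 -c "
from h import *
goto(701.2,-4.7,30)"
```

```text
t 13.65 pos [690.7   4.1 227.5] F [ 0.4  0.4 -0.2] op 0.647 shift units [-0.383  0.199  4.931] turn [-0.91 -0.72  0.06]
```

Call:
move_arm --series "-0.3 -0.2 0.1 0.2 -0.9 -0.7 0;-0.3 -0.16 0.1 0.6 0 0 0;-0.3 0 0 0.8 0 0 0;-0.3 0 0 0.8 0 0 0;-0.3 0 0 0.6 0 0 0;-0.3 0 0 0.2 0 0 0;-0.3 0 0 0 0 0 0"

```text
clock: 14.52
eef_pos: [704.8, -13.9, 94.8]
tcp_rot: [3.138, 0.005, 2.078]
contact_force: [-0.2, 0.9, 0.3]
opening: 0.651
```

```bash
python3 -c "
from h import *
goto(701.2,-4.7,30)"
```

```text
t 14.53 pos [704.8 -13.9  94.8] F [-0.2  0.9  0.3] op 0.651 shift units [0.254 0.027 1.619] turn [ 0.2   0.27 -0.36]
```

Call:
move_arm --series "-0.3 0.24 0.03 0.1 0.2 0.3 -0.3;-0.3 0 0 0.3 0 0 0;-0.3 0 0 0.3 0 0 0;-0.3 0 0 0 0 0 0"

```text
clock: 15.02
eef_pos: [702.4, -4.4, 67.4]
tcp_rot: [3.138, 0.001, 2.083]
contact_force: [-0.3, -0.6, 0.0]
opening: 0.649
```

```bash
python3 -c "
from h import *
goto(701.2,-4.7,30)"
```

```text
t 15.03 pos [702.4  -4.4  67.4] F [-0.3 -0.6  0. ] op 0.649 shift units [ 0.01  -0.033  0.936] turn [ 0.18  0.07 -0.04]
```

Call:
move_arm --series "-0.3 0.01 -0.03 0.2 0 0 0;-0.3 0 0 0.3 0 0 0;-0.3 0 0 0.3 0 0 0;-0.3 0 0 0.13 0 0 0;-0.1 0 0 0 0 0 0;0.1 0 0 0 0 0 0;0.3 0 0 0 0 0 0;1 0 0 0 0 0 0;1 0 0 0 0 0 0;1 0 0 0 0 0 0;1 0 0 0 0 0 0"

```text
clock: 16.4
eef_pos: [701.8, -4.8, 28.2]
tcp_rot: [3.138, 0.002, 2.083]
contact_force: [0.5, 0.3, -1.3]
opening: 0.294
```

```bash
python3 -c "
from h import *
goto(610.5,-246.9,250)"
```

```text
t 16.4 pos [701.8  -4.8  28.2] F [ 0.5  0.3 -1.3] op 0.294 shift units [-4.167 -4.934 -5.558] turn [ 0.22  0.1  -0.04]
```

Call:
move_arm --series "1 0 0 -0.2 0 0 0;1 0 0 -0.5 0 0 0;1 0 0 -0.8 0 0 0;1 0 0 -0.8 0 0 0;1 0 0 -0.8 0 0 0;1 -0.1 -0.1 -0.8 0 0 0;1 -0.3 -0.4 -0.2 0 0 0;1 -0.5 -0.6 0 0 0 0;1 -0.5 -0.6 0 0 0 0;1 -0.5 -0.6 0 0 0 0;1 -0.5 -0.6 0 0 0 0;1 -0.5 -0.6 0 0 0 0;1 -0.5 -0.6 0 0 0 0;1 -0.4 -0.5 0 0 0 0;1 -0.2 -0.2 0 0 0 0;1 0 0 0 0 0 0"

```text
clock: 18.4
eef_pos: [601.0, -251.7, 202.5]
tcp_rot: [3.139, 0.001, 2.081]
contact_force: [0.2, 1.3, -0.9]
opening: 0.29
```

```bash
python3 -c "
from h import *
goto(610.5,-246.9,100)
p=vision.camera_params('wrist')
inhand(0,p,38,0)
a,p,uv=look('wh19',19,(610.5,-246.9))
for t in(40,45):b=blob(a,uv,40,t,'wrist',19,p);print(b[0].round(1),b[1].round(1))
"
```

```text
t 18.4 pos [ 601.  -251.7  202.5] F [ 0.2  1.3 -0.9] op 0.29 shift units [-0.008  0.259  2.563] turn [ 0.17  0.08 -0.17]
axis at px for tool dx 0 [280.6 340.4]
axis at px for tool dx 3 [280.6 333. ]
expected px [293. 179.]
[ 612.2 -248.1] 4.5
[ 610.7 -246.8] 40.8
```

View pics/wh19.png

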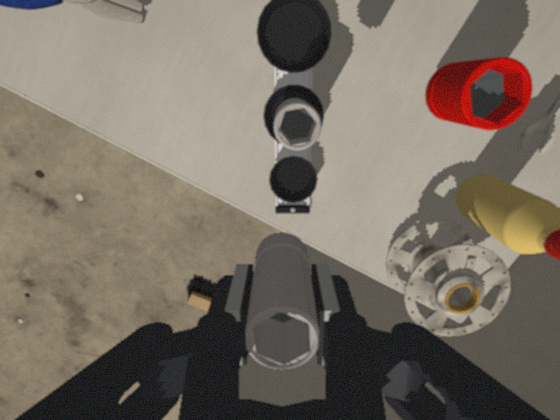

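The held 19 is centred at about (283,338), as expected. Its holder is at (293,179), measured at (610.7,-246.8).

Call:
move_arm --series "1 0 0.2 0.1 0 0 -0.2;1 0 0.06 0.4 0 0 0;1 0 0 0.6 0 0 0;1 0 0 0.6 0 0 0;1 0 0 0.6 0 0 0;1 0 0 0.2 0 0 0;1 0 0 0 0 0 0"

```text
clock: 19.32
eef_pos: [612.7, -239.4, 94.4]
tcp_rot: [3.14, -0.002, 2.092]
contact_force: [-0.1, -0.1, -1.1]
opening: 0.297
```

```bash
python3 -c "
from h import *
goto(610.7,-246.8,58)"
```

```text
t 19.32 pos [ 612.7 -239.4   94.4] F [-0.1 -0.1 -1.1] op 0.297 shift units [-0.136 -0.137  0.91 ] turn [ 0.11 -0.1   0.46]
```

Call:
move_arm --series "1 -0.13 -0.13 0.1 0 0 0.4;1 0 0 0.3 0 0 0;1 0 0 0.3 0 0 0;1 0 0 0.1 0 0 0;1 0 0 0 0 0 0"

```text
clock: 19.95
eef_pos: [611.8, -247.5, 61.9]
tcp_rot: [3.138, 0.001, 2.084]
contact_force: [-0.6, 0.3, -1.1]
opening: 0.291
```

```bash
python3 -c "
from h import *
goto(610.7,-246.8,38.2)"
```

```text
t 19.95 pos [ 611.8 -247.5   61.9] F [-0.6  0.3 -1.1] op 0.291 shift units [ 0.029 -0.019  0.593] turn [0.21 0.03 0.03]
```

Call:
move_arm --series "1 0.03 -0.02 0.15 0 0 0;1 0 0 0.15 0 0 0;1 0 0 0.12 0 0 0;1 0 0 0.1 0 0 0;1 0 0 0.05 0 0 0;1 0 0 0.02 0 0 0;1 0 0 0 0 0 0"

```text
clock: 20.82
eef_pos: [611.2, -246.9, 38.0]
tcp_rot: [3.137, 0.002, 2.085]
contact_force: [0.6, -0.3, -1.3]
opening: 0.291
```

```bash
python3 -c "
from h import *
goto(610.7,-246.8,38.2)"
```

```text
t 20.82 pos [ 611.2 -246.9   38. ] F [ 0.6 -0.3 -1.3] op 0.291 shift units [ 0.009 -0.011 -0.005] turn [0.26 0.09 0.04]
```

Call:
move_arm --series "1 0 0 0.01 0 0 0;0.4 0 0 0 0 0 0;0.1 0 0 0 0 0 0;-0.1 0 0 0 0 0 0;-0.3 0 0 0 0 0 0;-0.3 0 0 -0.2 0 0 0;-0.3 0 0 -0.5 0 0 0;-0.3 0 0 -0.8 0 0 0;-0.4 0 0 -0.8 0 0 0;-0.5 0 0 -0.8 0 0 0;-0.6 0 0 -0.8 0 0 0;-0.6 0 0 -0.4 0 0 0;-0.6 0 0 0 0 0 0"

```text
clock: 22.45
eef_pos: [611.4, -247.5, 224.3]
tcp_rot: [3.133, 0.007, 2.084]
contact_force: [0.1, -0.7, 0.5]
opening: 0.801
```

```bash
python3 -c "
from h import *
a,p,uv=look('p19',76,(610.7,-246.8))
circ(a,p,uv,26,76)
goto(650.3,66.6,231)"
```

```text
expected px [279. 187.]
hough [ 611.1 -246.6] D 25.6 [279.9 187.5]
blob 60 [ 610.  -243.7] 13.0
blob 80 [ 611.1 -246.1] 17.4
blob 100 [ 611.4 -246.6] 19.2
blob 120 [ 611.5 -247. ] 20.6
t 22.5 pos [ 611.1 -247.3  223.4] F [-0.3 -1.4 -0.3] op 0.8 shift units [ 6.352  4.713 -0.193] turn [0.47 0.37 0.03]
```

Call:
move_arm --series "-0.6 0.3 0.2 -0.1 0.4 0.3 0;-0.6 0.6 0.45 0 0 0 0;-0.6 0.7 0.5 0 0 0 0;-0.6 0.7 0.5 0 0 0 0;-0.6 0.7 0.5 0 0 0 0;-0.6 0.7 0.5 0 0 0 0;-0.6 0.7 0.5 0 0 0 0;-0.6 0.7 0.5 0 0 0 0;-0.6 0.5 0.4 0 0 0 0;-0.6 0.4 0.3 0 0 0 0;-0.6 0.1 0.1 0 0 0 0;-0.6 0 0 0 0 0 0"

```text
clock: 24.0
eef_pos: [639.0, 71.3, 213.7]
tcp_rot: [-3.121, -0.016, 2.086]
contact_force: [-0.3, -1.0, -0.2]
opening: 0.8
```

```bash
python3 -c "
from h import *
a,p,uv=look('w30',70,(650.3,66.6))
circ(a,p,uv,42,70)
goto(650.3,66.6,100)"
```

```text
expected px [294. 206.]
blob 60 [648.3  69.6] 23.9
blob 80 [649.9  67.3] 29.6
blob 100 [650.   66.9] 31.1
blob 120 [650.1  66.6] 32.6
t 24.05 pos [639.   71.  213.7] F [-0.6  1.1 -0.4] op 0.796 shift units [-0.28   0.253  2.835] turn [-1.2  -0.9   0.09]
```

View pics/w30.png

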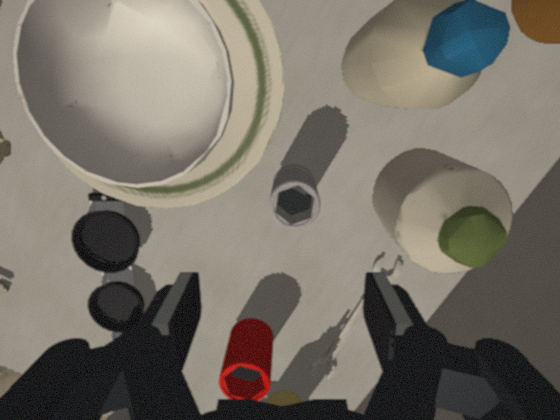

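The 30 is at (294,203). The jar's near edge at about x=375 leaves roughly 20 mm for the finger, so I'm narrowing the jaws a little.

Call:
move_arm --series "-0.4 -0.14 0.12 0.1 -1.2 -0.9 0;-0.4 -0.05 0.12 0.4 0 0 0;-0.4 0 0 0.6 0 0 0;-0.4 0 0 0.6 0 0 0;-0.4 0 0 0.6 0 0 0;-0.4 0 0 0.2 0 0 0;-0.4 0 0 0 0 0 0"

```text
clock: 24.92
eef_pos: [652.1, 64.4, 106.5]
tcp_rot: [3.141, 0.001, 2.08]
contact_force: [0.1, -0.7, -0.8]
opening: 0.698
```

```bash
python3 -c "
from h import *
goto(650.1,66.7,30)"
```

```text
t 24.93 pos [652.1  64.4 106.5] F [ 0.1 -0.7 -0.8] op 0.698 shift units [ 0.077 -0.015  1.911] turn [ 0.02  0.08 -0.21]
```

Call:
move_arm --series "-0.4 0.08 -0.02 0.2 0 0 -0.2;-0.4 0 0 0.4 0 0 0;-0.4 0 0 0.4 0 0 0;-0.4 0 0 0.2 0 0 0;-0.4 0 0 0 0 0 0"

```text
clock: 25.55
eef_pos: [650.7, 67.0, 56.5]
tcp_rot: [3.139, 0.002, 2.084]
contact_force: [-0.2, 0.1, -0.1]
opening: 0.701
```

```bash
python3 -c "
from h import *
goto(650.1,66.7,30)"
```

```text
t 25.55 pos [650.7  67.   56.5] F [-0.2  0.1 -0.1] op 0.701 shift units [ 0.003 -0.018  0.661] turn [0.13 0.13 0.  ]
```

Call:
move_arm --series "-0.4 0 -0.02 0.2 0 0 0;-0.4 0 0 0.3 0 0 0;-0.4 0 0 0.15 0 0 0;-0.3 0 0 0 0 0 0;-0.15 0 0 0 0 0 0;0 0 0 0 0 0 0;1 0 0 0 0 0 0;1 0 0 0 0 0 0;1 0 0 0 0 0 0;1 0 0 0 0 0 0"

```text
clock: 26.8
eef_pos: [650.8, 66.5, 29.6]
tcp_rot: [3.138, 0.003, 2.084]
contact_force: [0.3, -1.0, 0.1]
opening: 0.478
```

```bash
python3 -c "
from h import *
goto(551.2,-141.2,250)"
```

```text
t 26.8 pos [650.8  66.5  29.6] F [ 0.3 -1.   0.1] op 0.478 shift units [-3.319 -4.698 -5.518] turn [0.21 0.17 0.  ]
```

Call:
move_arm --series "1 0 0 -0.2 0 0 0;1 0 0 -0.5 0 0 0;1 0 0 -0.8 0 0 0;1 0 0 -0.8 0 0 0;1 0 0 -0.8 0 0 0;1 -0.1 -0.1 -0.7 0 0 0;1 -0.3 -0.4 -0.2 0 0 0;1 -0.4 -0.6 0 0 0 0;1 -0.4 -0.6 0 0 0 0;1 -0.4 -0.6 0 0 0 0;1 -0.4 -0.6 0 0 0 0;1 -0.4 -0.6 0 0 0 0;1 -0.4 -0.6 0 0 0 0;1 -0.3 -0.3 0 0 0 0;1 -0.1 -0.1 0 0 0 0;1 0 0 0 0 0 0"

```text
clock: 28.8
eef_pos: [545.1, -144.6, 200.1]
tcp_rot: [3.14, 0.002, 2.082]
contact_force: [0.1, 0.1, -1.9]
opening: 0.48
```

```bash
python3 -c "
from h import *
a,p,uv=look('wh30',19,(551.2,-141.2))
inhand(0,p,40.5,0)
for t in(40,55):b=blob(a,uv,50,t,'wrist',19,p);print(b[0].round(1),b[1].round(1))
uv=proj('wrist',[513.7,-74.9,19],p)[0];print(uv)
for t in(40,55):b=blob(a,uv,60,t,'wrist',19,p);print(b[0].round(1),b[1].round(1))
goto(551.2,-141.2,60)
"
```

```text
expected px [289. 179.]
axis at px for tool dx 0 [281.3 345. ]
axis at px for tool dx 3 [281.3 337.5]
[ 556.  -136.8] 4.9
[ 551.4 -141.1] 57.8
[289.05973015  90.78996137]
[515.5 -84.4] 3.2
[513.7 -74.7] 65.8
t 28.85 pos [ 545.2 -144.4  200.1] F [-0.6  0.5 -2.4] op 0.481 shift units [3.000e-03 1.630e-01 3.503e+00] turn [ 0.1   0.13 -0.07]
```

View pics/wh30.png

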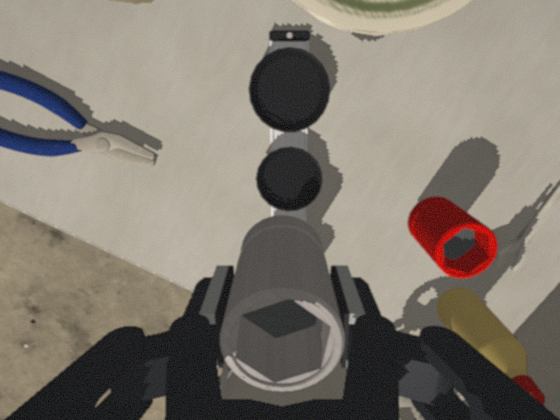

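Both remaining holders are confirmed, the 30 at (289,179) and the 36 at (289,90). The held socket's face is at about (282,341), which is centred within 1–2 mm.

Call:
move_arm --series "1 0 0.08 0.1 0 0 0;1 0 0.05 0.4 0 0 0;1 0 0 0.6 0 0 0;1 0 0 0.6 0 0 0;1 0 0 0.6 0 0 0;1 0 0 0.2 0 0 0;1 0 0 0 0 0 0"

```text
clock: 29.72
eef_pos: [551.1, -137.5, 92.3]
tcp_rot: [3.141, -0.0, 2.088]
contact_force: [-0.4, -1.3, -2.0]
opening: 0.482
```

```bash
python3 -c "
from h import *
goto(551.4,-141.1,60)"
```

```text
t 29.73 pos [ 551.1 -137.5   92.3] F [-0.4 -1.3 -2. ] op 0.482 shift units [-0.081 -0.039  0.808] turn [ 0.04 -0.    0.21]
```

Call:
move_arm --series "1 -0.1 -0.04 0.1 0 0 0.2;1 0 0 0.3 0 0 0;1 0 0 0.3 0 0 0;1 0 0 0.1 0 0 0;1 0 0 0 0 0 0"

```text
clock: 30.35
eef_pos: [553.2, -142.4, 59.7]
tcp_rot: [3.139, 0.002, 2.084]
contact_force: [0.5, -0.4, -3.0]
opening: 0.484
```

```bash
python3 -c "
from h import *
goto(551.4,-141.1,39.6)"
```

```text
t 30.35 pos [ 553.2 -142.4   59.7] F [ 0.5 -0.4 -3. ] op 0.484 shift units [ 0.051 -0.024  0.503] turn [0.16 0.12 0.  ]
```

Call:
move_arm --series "1 0.02 -0.02 0.15 0 0 0;1 0 0 0.12 0 0 0;1 0 0 0.1 0 0 0;1 0 0 0.08 0 0 0;1 0 0 0.04 0 0 0;1 0 0 0.02 0 0 0;1 0 0 0 0 0 0"

```text
clock: 31.22
eef_pos: [552.8, -142.2, 39.8]
tcp_rot: [3.138, 0.003, 2.084]
contact_force: [0.1, -0.3, -3.6]
opening: 0.48
```

```bash
python3 -c "
from h import *
goto(551.4,-141.1,39.6)"
```

```text
t 31.23 pos [ 552.8 -142.2   39.8] F [ 0.1 -0.3 -3.6] op 0.48 shift units [ 0.041 -0.016  0.004] turn [0.21 0.17 0.01]
```

Call:
move_arm --series "1 0 0 0.02 0 0 0;0.1 0 0 0 0 0 0;-0.1 0 0 0 0 0 0;-0.3 0 0 0 0 0 0;-0.4 0 0 0 0 0 0;-0.4 0 0 -0.2 0 0 0;-0.4 0 0 -0.5 0 0 0;-0.5 0 0 -0.8 0 0 0;-0.6 0 0 -0.8 0 0 0;-0.7 0 0 -0.8 0 0 0;-0.7 0 0 -0.8 0 0 0;-0.7 0 0 -0.6 0 0 0;-0.7 0 0 0 0 0 0"

```text
clock: 32.85
eef_pos: [552.6, -142.3, 229.0]
tcp_rot: [3.135, 0.006, 2.084]
contact_force: [-0.0, 0.9, 0.2]
opening: 0.849
```

```bash
python3 -c "
from h import *
a,p,uv=look('p30',80,(551.4,-141.1))
circ(a,p,uv,42,80)
goto(438,254,240)"
```

```text
expected px [280. 187.]
hough [ 552.6 -140.9] D 40.1 [280.9 187.1]
blob 60 [ 551.2 -138.8] 24.1
blob 80 [ 552.7 -141.3] 29.3
blob 100 [ 552.9 -141.5] 30.6
blob 120 [ 553.  -141.7] 31.9
t 32.9 pos [ 552.  -142.1  227.8] F [-0.5 -0.3 -0.4] op 0.853 shift units [10.024  2.382 -0.34 ] turn [0.31 0.27 0.01]
```

Call:
move_arm --series "-0.7 0.4 0.1 -0.2 0.3 0.3 0;-0.7 0.7 0.16 -0.1 0 0 0;-0.7 0.8 0.2 0 0 0 0;-0.7 0.8 0.2 0 0 0 0;-0.7 0.8 0.2 0 0 0 0;-0.7 0.8 0.2 0 0 0 0;-0.7 0.8 0.2 0 0 0 0;-0.7 0.8 0.2 0 0 0 0;-0.7 0.8 0.2 0 0 0 0;-0.7 0.8 0.2 0 0 0 0;-0.7 0.8 0.2 0 0 0 0;-0.7 0.6 0.15 0 0 0 0;-0.7 0.3 0.05 0 0 0 0;-0.7 0 0 0 0 0 0"

```text
clock: 34.65
eef_pos: [432.4, 241.9, 232.2]
tcp_rot: [-3.118, -0.013, 2.086]
contact_force: [-0.3, 0.9, -0.9]
opening: 0.849
```

```bash
python3 -c "
from h import *
a,p,uv=look('w36',72,(438.5,255))
circ(a,p,uv,50,72)
goto(438.5,255,100)"
```

```text
expected px [300. 179.]
blob 60 [436.6 257.6] 29.6
blob 80 [437.7 257.3] 35.7
blob 100 [437.9 257.2] 37.3
blob 120 [438.1 256.5] 39.2
t 34.7 pos [432.6 241.4 232.2] F [ 0.5 -0.5  0.3] op 0.848 shift units [0.181 0.373 3.299] turn [-1.37 -0.73  0.08]
```

View pics/w36.png

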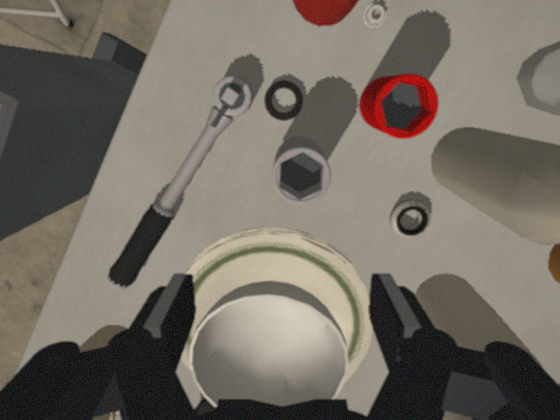

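The 36 is at (301,175), measured at (438,257) with a recess of about 37.5 mm. The red look-alike is well clear.

Call:
move_arm --series "-0.7 0.1 0.2 0.1 -1.4 -0.7 0;-0.7 0.1 0.15 0.4 0 0 0;-0.7 0 0 0.6 0 0 0;-0.7 0 0 0.6 0 0 0;-0.7 0 0 0.6 0 0 0;-0.7 0 0 0.3 0 0 0;-0.7 0 0 0 0 0 0"

```text
clock: 35.58
eef_pos: [442.6, 253.9, 120.5]
tcp_rot: [3.141, 0.001, 2.081]
contact_force: [1.0, -0.2, 1.0]
opening: 0.848
```

```bash
python3 -c "
from h import *
goto(438,256.9,32)"
```

```text
t 35.58 pos [442.6 253.9 120.5] F [ 1.  -0.2  1. ] op 0.848 shift units [ 0.123 -0.065  2.213] turn [ 0.05  0.06 -0.17]
```

Call:
move_arm --series "-0.7 0.12 -0.06 0.2 0 0 -0.2;-0.7 0 0 0.4 0 0 0;-0.7 0 0 0.4 0 0 0;-0.7 0 0 0.3 0 0 0;-0.7 0 0 0 0 0 0"

```text
clock: 36.2
eef_pos: [438.8, 257.7, 66.0]
tcp_rot: [3.138, 0.001, 2.085]
contact_force: [0.1, 1.4, -0.4]
opening: 0.848
```

```bash
python3 -c "
from h import *
goto(438,256.9,31)"
```

```text
t 36.2 pos [438.8 257.7  66. ] F [ 0.1  1.4 -0.4] op 0.848 shift units [-0.007 -0.03   0.874] turn [0.18 0.06 0.05]
```

Call:
move_arm --series "-0.7 -0.01 -0.03 0.2 0 0 0;-0.7 0 0 0.35 0 0 0;-0.7 0 0 0.25 0 0 0;-0.7 0 0 0.05 0 0 0;-0.5 0 0 0 0 0 0;-0.35 0 0 0 0 0 0;-0.2 0 0 0 0 0 0;1 0 0 0 0 0 0;1 0 0 0 0 0 0;1 0 0 0 0 0 0;1 0 0 0 0 0 0" --grip_force 60

```text
clock: 37.58
eef_pos: [438.6, 257.0, 30.6]
tcp_rot: [3.137, 0.001, 2.085]
contact_force: [-1.2, 0.3, -0.2]
opening: 0.57
```

```bash
python3 -c "
from h import *
goto(513.7,-74.8,31)"
```

```text
t 37.58 pos [438.6 257.   30.6] F [-1.2  0.3 -0.2] op 0.57 shift units [-8.147 -2.442 -0.013] turn [0.26 0.06 0.04]
```

Call:
move_arm --series "1 0 0 -0.2 0 0 0;1 0 0 -0.5 0 0 0;1 0 0 -0.8 0 0 0;1 0 0 -0.8 0 0 0;1 0 0 -0.8 0 0 0;1 0 0 -0.8 0 0 0;1 -0.3 -0.1 -0.3 0 0 0;1 -0.6 -0.18 0 0 0 0;1 -0.7 -0.2 0 0 0 0;1 -0.7 -0.2 0 0 0 0;1 -0.7 -0.2 0 0 0 0;1 -0.7 -0.2 0 0 0 0;1 -0.7 -0.2 0 0 0 0;1 -0.7 -0.2 0 0 0 0;1 -0.7 -0.2 0 0 0 0;1 -0.7 -0.2 0 0 0 0;1 -0.6 -0.2 0 0 0 0;1 -0.3 -0.1 0 0 0 0;1 0 0 0 0 0 0"

```text
clock: 39.95
eef_pos: [498.9, -63.2, 196.7]
tcp_rot: [-3.128, -0.003, 2.084]
contact_force: [-1.2, 0.1, -4.5]
opening: 0.572
```

```bash
python3 -c "
from h import *
a,p,uv=look('wh36',19,(513.7,-74.8))
inhand(0,p,41.5,0)
for t in(50,60):b=blob(a,uv,60,t,'wrist',19,p);print(b[0].round(1),b[1].round(1))
goto(513.7,-74.8,60)
"
```

```text
expected px [292. 200.]
axis at px for tool dx 0 [280.9 346.1]
axis at px for tool dx 3 [280.9 338.6]
[512.  -69.2] 58.4
[512.1 -69.2] 59.3
t 40.0 pos [498.7 -62.7 196.7] F [-0.6  0.3 -3.9] op 0.572 shift units [-0.459  0.223  3.413] turn [-0.77 -0.2   0.04]
```

View pics/wh36.png

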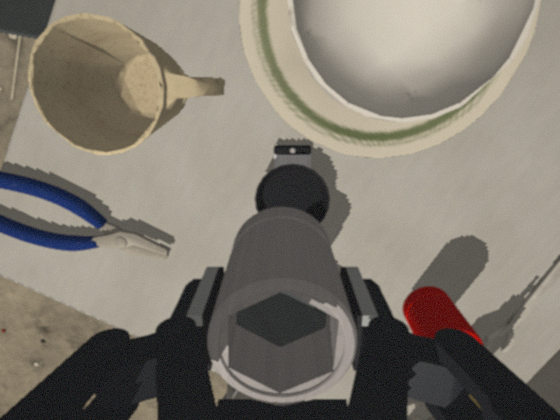

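The held 36's face is at about (282,342), centred within 2 mm. It hides part of the holder at (292,200), so I'm using the clear earlier fix of (513.7,-74.8).

Call:
move_arm --series "1 -0.2 0.12 0.1 -0.8 -0.2 0;1 -0.16 0.06 0.4 0 0 0;1 0 0 0.6 0 0 0;1 0 0 0.6 0 0 0;1 0 0 0.5 0 0 0;1 0 0 0.2 0 0 0;1 0 0 0 0 0 0"

```text
clock: 40.88
eef_pos: [513.2, -69.5, 93.4]
tcp_rot: [3.141, -0.001, 2.089]
contact_force: [-0.0, -0.2, -4.0]
opening: 0.569
```

```bash
python3 -c "
from h import *
goto(513.7,-74.8,60)"
```

```text
t 40.88 pos [513.2 -69.5  93.4] F [-0.  -0.2 -4. ] op 0.569 shift units [-0.121 -0.056  0.834] turn [ 0.05 -0.06  0.29]
```

Call:
move_arm --series "1 -0.12 -0.06 0.1 0 0 0.3;1 0 0 0.3 0 0 0;1 0 0 0.3 0 0 0;1 0 0 0.1 0 0 0;1 0 0 0 0 0 0"

```text
clock: 41.5
eef_pos: [514.8, -75.4, 60.4]
tcp_rot: [3.139, 0.0, 2.083]
contact_force: [0.4, 1.0, -3.2]
opening: 0.573
```

```bash
python3 -c "
from h import *
goto(513.7,-74.8,40.6)"
```

```text
t 41.5 pos [514.8 -75.4  60.4] F [ 0.4  1.  -3.2] op 0.573 shift units [ 0.028 -0.018  0.494] turn [ 0.17  0.03 -0.03]
```

Call:
move_arm --series "1 0 -0.02 0.15 0 0 0;1 0 0 0.12 0 0 0;1 0 0 0.1 0 0 0;1 0 0 0.07 0 0 0;1 0 0 0.04 0 0 0;1 0 0 0.02 0 0 0;1 0 0 0 0 0 0"

```text
clock: 42.38
eef_pos: [514.9, -75.9, 40.8]
tcp_rot: [3.138, 0.001, 2.084]
contact_force: [0.3, 0.2, -4.1]
opening: 0.573
```

```bash
python3 -c "
from h import *
goto(513.7,-74.8,40.6)"
```

```text
t 42.38 pos [514.9 -75.9  40.8] F [ 0.3  0.2 -4.1] op 0.573 shift units [ 0.037 -0.013  0.005] turn [ 0.23  0.08 -0.02]
```

Call:
move_arm --series "1 0 0 0.02 0 0 0;-0.1 0 0 0 0 0 0;-0.3 0 0 0 0 0 0;-0.5 0 0 0 0 0 0;-0.6 0 0 0 0 0 0;-0.6 0 0 -0.2 0 0 0;-0.6 0 0 -0.5 0 0 0;-0.6 0 0 -0.8 0 0 0;-0.6 0 0 -0.8 0 0 0;-0.7 0 0 -0.8 0 0 0;-0.7 0 0 -0.8 0 0 0;-0.7 0 0 -0.8 0 0 0;-0.7 -0.5 0 0 0 0 0;-0.7 -0.7 0 0 0 0 0;-0.7 -0.6 0 0 0 0 0;-0.7 0 0 0 0 0 0;-0.7 0 0 0 0 0 0"

```text
clock: 44.5
eef_pos: [550.6, -142.1, 237.2]
tcp_rot: [3.136, 0.003, 2.083]
contact_force: [-0.1, -0.3, 0.6]
opening: 0.848
```

```bash
python3 -c "
from h import *
p=vision.camera_params('wrist');a=vision.grab_frame('wrist');cv2.imwrite('pics/fin.png',a[:,:,::-1])
for D,z,x,y in[(50,82,513.7,-74.7),(42,80,551.4,-141.1),(34,78,583.1,-198),(26,76,610.7,-246.8)]:
    uv=proj('wrist',[x,y,z],p)[0];print(D,x,y,uv.round());circ(a,p,uv,D,z)
goto(0,0,0)"
```

```text
50 513.7 -74.7 [281.  91.]
hough [513.6 -74.2] D 51.0 [281.5  90. ]
blob 60 [514.9 -78.1] 30.6
blob 80 [514.9 -76. ] 34.9
blob 100 [515.1 -75.6] 36.6
blob 120 [522.  -71.2] 82.7
42 551.4 -141.1 [282. 186.]
hough [ 553.6 -141.4] D 39.8 [283.9 187.5]
blob 60 [ 551.3 -139.1] 24.3
blob 80 [ 552.7 -141.3] 29.3
blob 100 [ 552.8 -141.6] 30.7
blob 120 [ 552.9 -141.9] 32.2
34 583.1 -198 [281. 255.]
blob 60 [ 582.2 -194.3] 14.5
blob 80 [ 584.6 -198.8] 22.8
blob 100 [ 584.8 -199.1] 24.4
blob 120 [ 584.9 -199.5] 25.8
26 610.7 -246.8 [282. 307.]
blob 60 [ 607.6 -239.9] 4.3
blob 80 [ 611.2 -246.2] 17.5
blob 100 [ 611.3 -246.4] 19.5
blob 120 [ 610.6 -248.8] 54.5
t 44.55 pos [ 550.5 -142.   237.2] F [ 0.  -0.7 -0.6] op 0.852 shift units [  9.861 -10.286   5.844] turn [ 0.33  0.15 -0.02]
```

View pics/fin.png

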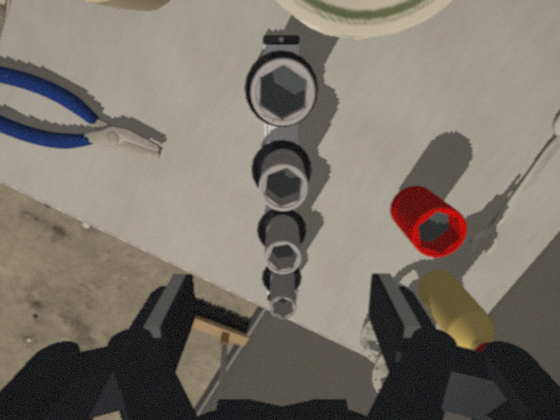

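All four stand upright in size order at (281,90), (283,187), (282,257) and (282,307), and the gripper is clear. Handing in.

```bash
python3 -c "
from rig import r
print(r.sign_off())"
```

```text
the job is handed in; nothing more can be done
None
```

All four sockets (19, 24, 30 and 36) now stand upright in the holders of their own size, in order along the rail. I gripped each from outside and lowered it to floor height before opening the jaws. The job was handed in at about 45 s of the 112 s allowed, and sign-off reports no verdict.

- **Position:** in the last wrist picture, each socket's axis measured within about 2 mm of its holder's centre; the limit is 8 mm. The recess sizes matched each socket. The 24 and 30 were the furthest off, at about 2 mm and 1.5 mm.
- **Seating:** I judged depth from the tool height at release, within about 1 mm of each holder's floor, and from the upright look in the picture. There was no separate depth measurement.
- **Forces and clearance:** readings between moves stayed below 6 N. The gripper was clear at the end, and I did not touch the red or blue look-alikes.
- **Measurements that disagreed:**
  - The first top-view position of the 24 was about 4 mm off from the wrist view, because of shading in the recess. I used the wrist view.
  - The 36's holder was partly hidden by the socket on the last approach, so I used the earlier clear measurement.
  - In the final check the circle finder failed on the two smallest sockets, so those rest on the recess measurement alone. A few recess readings, at the loosest and strictest brightness settings, picked up shadow and I ignored them.

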